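Two spools from the rotary dispenser

TASK

Set the tray flat on the table under the lip of the spool dispenser's chute, then turn the drum slowly counter-clockwise by its square boss so that two spools roll out into the tray, one after the other, and stop there so that the third spool stays in the drum. Do not touch the spools and leave the tape roll and the round tin where they are.

Things in the scene. Friction and masses are not known exactly. Their poses are not given: they have to be found in the camera images.
- dispenser: fixed dispenser, plywood and steel, 190 mm wide, 220 mm high. Origin on the table under the drum; x to its back, y to its left, z up. Its round housing (182 mm across) and floor slope 35 degrees, low to the front: the drum's axis rises along (-0.574, 0, 0.819) in this frame. Side opening, 80 mm wide, at the low front, then a short chute. Its feet begin 35 mm behind the chute's lip, so the tray fits below the lip.
- chute_lip (a point): middle of the chute's lip, 50 mm above the table, 95 mm in front of the dispenser's origin (axes as the dispenser's); the chute is 96 mm wide, its underside here 44 mm above the table. A spool that rolls off lands 10 to 60 mm farther to the front, lying along the lip.
- drum (a joint): drum angle, rad, grows counter-clockwise seen from the boss's side; starts near 0, stops at -0.15 and 6.0, stays where left (friction 0.12 N m). The drum, 168 mm across, has 4 pockets open outwards, each under a steel bar 14 mm wide. They face the opening at 0.785 (first spool), 2.356 (second), 3.927 (third), 5.498 (empty); a spool rolls out once within about 0.1 to 0.2 rad of that. At 0, 1.57, 3.14 the opening is blocked.
- drum_boss (a point): square steel boss on the drum's axis by which it is turned, 40 x 40 mm, 30 mm tall along the axis; this point is on the axis, 12 mm below the boss's top and 30 mm above the drum's top. z is the axis, 35 degrees from vertical, leaning to the chute side; x and y are square to the flats and turn with the drum. Grip two opposite flats with the tool along the axis; regrip for each part turn.
- tray: loose open plywood tray, 160 mm (x) by 156 mm (y), walls 6 mm thick, 32 mm high, floor 6 mm, about 0.3 kg. Origin at the centre of its underside; a raised grip is at its -x end, which belongs away from the dispenser. Well placed: its x axis along the dispenser's x, its origin 58 mm in front of the lip, so its +x wall stands 22 mm behind (under) the lip.
- tray_grip (a point): point to hold on the tray's raised grip: an upright board 12 mm thick (along the tray's x), 60 mm wide (along y), its top 67 mm above the tray's underside; this point is 50 mm up and 83 mm from the tray's origin toward its -x. Axes as the tray's.
- spool_first_center (a point): one of three alike thread spools (white thread, wooden ends; 40 mm diameter, 60 mm long, 40 g) lying in the drum, one to a pocket, less than 98 mm from drum_boss. This point is its centre, its y axis the spool's length. In the pocket that comes to the opening first.
- spool_second_center (a point): one of three alike thread spools (white thread, wooden ends; 40 mm diameter, 60 mm long, 40 g) lying in the drum, one to a pocket, less than 98 mm from drum_boss. This point is its centre, its y axis the spool's length. In the pocket that comes to the opening second.
- spool_third_center (a point): one of three alike thread spools (white thread, wooden ends; 40 mm diameter, 60 mm long, 40 g) lying in the drum, one to a pocket, less than 98 mm from drum_boss. This point is its centre, its y axis the spool's length. In the pocket that comes third; must stay in.
- tape_roll: loose roll of tan tape lying on the table, 94 mm across, 48 mm high, origin at the centre of its underside; leave alone.
- round_tin: loose round grey tin, 67 mm across, 28 mm high, origin at the centre of its underside; leave alone.
Mind the look-alikes: they are no part of the job. Leave any green look-alike of the part that bears spool_third_center alone.

How it is judged:
On the way, in this order (a step that is already met when the one before it is completed fails the run):
1. the tray stands flat on the table at the chute, its centre within 100 mm of the lip, all spools still in the drum (horizontal distance between tray and chute_lip below 0.1 m and height (world z) of tray below 0.008 m and angle between tray's own z axis and vertical below 0.08 rad and distance between each of spool_first_center, spool_second_center, spool_third_center and drum_boss below 0.098 m), for 0.2 s.
2. the first spool lies in the tray while the other two are still in the drum (x of spool_first_center in the frame of tray between -0.077 and 0.077 m and y of spool_first_center in the frame of tray between -0.075 and 0.075 m and z of spool_first_center in the frame of tray between 0 and 0.07 m and distance between each of spool_second_center, spool_third_center and drum_boss below 0.098 m), for 0.2 s.
3. the second spool lies in the tray too while the third is still in the drum (x of spool_first_center in the frame of tray between -0.077 and 0.077 m and y of spool_first_center in the frame of tray between -0.075 and 0.075 m and z of spool_first_center in the frame of tray between 0 and 0.07 m and x of spool_second_center in the frame of tray between -0.077 and 0.077 m and y of spool_second_center in the frame of tray between -0.075 and 0.075 m and z of spool_second_center in the frame of tray between 0 and 0.07 m and distance between spool_third_center and drum_boss below 0.098 m), for 0.2 s.
At the end, for the whole second after the job is handed in: first and second spool lie inside the tray (centres under 70 mm above its underside), the third is still in the drum (centre within 98 mm of drum_boss), the tray stands flat and still on the table (8 mm, 0.08 rad), its centre within 120 mm of the lip, the drum at rest (all of step 3 and linear speed of tray below 0.05 m/s and height (world z) of tray below 0.008 m and angle between tray's own z axis and vertical below 0.08 rad and horizontal distance between tray and chute_lip below 0.12 m and velocity of joint drum between -0.05 and 0.05 rad/s); the robot touches nothing.
It fails at once if the robot touches a spool (contact force between any of the fingers, the arm and spool_first above 0.5 N or contact force between any of the fingers, the arm and spool_second above 0.5 N or contact force between any of the fingers, the arm and spool_third above 0.5 N).
It fails at once if the drum is spun faster than 2.5 rad/s (velocity of joint drum above 2.5 rad/s or velocity of joint drum below -2.5 rad/s).
It fails at once if the tape roll or the round tin is moved more than 30 mm (distance of any of tape_roll, round_tin from where it was at the start of the episode above 0.03 m).
It also fails if it takes over 72 s, if anything falls off the work surface, if the arm or the gripper's body presses on something with over 40 N, if the wrist force passes 120 N, or if a joint passes its speed limit or range.

ROBOT

A 6-joint arm with a two-finger parallel gripper is mounted at the origin on a cart in front of the work surface, level with it; the furniture and walls round the work are solid. World frame = base frame: x ahead of the robot, y to its left, z up, the work surface at z = 0. Lengths are in m, angles in rad, forces in N, time in s.
With the tool pointing down it reaches from about 0.375 to 0.9 m from the base axis. Payload 3.1 kg.
Tool frame: the origin (TCP) lies midway between the tips of the shut fingers; the grasp point (between the pads) lies 19 mm behind it; z points along the fingers, y is the line along which they close (so a half turn about z gives the same grasp; the last joint's range is limited). The gripper opens to 87 mm and grips with 3 to 60 N. Pads are 19 mm wide; open, the fingers measure 117 mm over their backs; the gripper's body (75 mm by 190 mm) begins 51 mm behind the grasp point.
Start: joints at [1.038, 0.527, 1.433, -0, 1.181, -0.178], TCP at [0.216, 0.586, 0.223] pointing down, gripper open.
Joint ranges: [-3.08, 3.08], [-0.75, 2.2], [0.22, 2.44], [-1.43, 4.57], [0, 2.65], [-2.85, 2.85]. Speed limits (rad/s): [2.79, 2.79, 3.14, 3.14, 3.14, 3.14].

INTERFACE

Orientations are given as a unit quaternion [x, y, z, w].
In Python, from rig import status, imaging, order gives the robot as it stands.
- The arm moves only by the tool arm_command, never from a script. Its argument "deltas" is one flat list of numbers, 5 for each row, row after row: the opening, from -1 (shut) to 1 (fully open), so that 0 is half open, then the shift along the tool's x, y, z in m, then the turn about the tool's z in rad. In form: [gripper, tx, ty, tz, roll, gripper, tx, ty, tz, roll, ...]. A call has 1 to 12 rows; each row shifts and turns the commanded pose from where the row before left it, along the tool's axes as they then stand; what a row does not reach is not made up. A row lasts 1/8 s, in which the tool goes at most 62.5 mm and 10.7 degrees, less where a joint would pass 70% of its speed; a pose out of reach is approached as far as the arm can. A call with a gripper value outside its range is refused whole. The fingers move at their own pace and stop on an object; "newtons" is the grip in N (left out, the last holds). Time passes only in rows, so rows that do not move let the fingers close. It gives the time, the measured TCP pose, the force, the opening and the grip force at its end, in the units of the state.
- status.get_obs(): the state, without advancing time (a new reading comes with each control period).
- imaging.camera(name): name is "scene" or "top" or "wrist"; returns (picture, depth): 384x512x3 uint8, red, green, blue; 384x512 float32, m along the optical axis (not along the pixel's ray), 0 where there is no reading.
- imaging.camera_params(name): a dict with "intrinsics" (3x3 intrinsics, pixels), "camera_from_world" (4x4, takes a point from world to camera coordinates). Camera axes: x right, y up, looking along -z (the intrinsics and any distortion apply to the point x, -y, -z); pixel columns grow to the right and rows downward; lengths in m; the calibration is good to about 2 mm. A picture is of the moment at which its call begins: read the wrist's pose just before it. camera_params takes no time and is no camera call; for the wrist camera it gives the pose at the moment of the call.
- order.hand_in(): hands the job in; it is judged then, once.
The state is a dict: "time": time; "q": joint angles; "joint_velocities": joint speeds; "joint_torque": joint torques, N m; "position": TCP position; "tool_rot": TCP orientation; "ft_force": force on the tool from outside, world axes, zero at the start; "moment": the same for the moment, N m; "grip_width": finger opening in m; "grip_force": force on a finger pad.
Only numpy, scipy, OpenCV 4.12 (cv2) and the standard library are available. Lean on these libraries where they do the work, as an engineer would, in place of code of your own. Each camera call takes 0.05 s, during which the arm holds its last target. There are 200 camera calls.

## Working session

There is one attempt and no reset: what is moved stays moved. The work goes in short steps, Python scripts to look and compute and a tool call to move; the robot and the scene stay as the last step left them, time stands still between calls to the robot, and variables do not carry over. Pictures are saved under pics/ and viewed, at most 10 in all, crops included, and the job is handed in when it is done.

Besides the shell and the picture viewer there is one more tool, called by a JSON object that holds its "api" and its "payload". arm_command: Moves the arm, as the interface text tells. Its arguments: {"type":"object","properties":{"deltas":{"type":"array"},"newtons":{"type":"number"}},"required":["deltas"]}

```bash
mkdir -p pics; ls; python3 - <<'E'
from rig import status, imaging
import cv2,numpy as np
o=status.get_obs();print({k:np.round(v,3).tolist() for k,v in o.items()})
ims=[]
for n in("scene","top"):
    p,d=imaging.camera(n);np.savez(f"{n}0.npz",p=p,d=d,K=imaging.camera_params(n)["intrinsics"],T=imaging.camera_params(n)["camera_from_world"])
    print(n,imaging.camera_params(n))
    cv2.imwrite(f"pics/{n}0.png",p[:,:,::-1])
E
```

```text
pics
{'time': 0.0, 'q': [1.038, 0.528, 1.434, -0.0, 1.181, -0.179], 'joint_velocities': [0.0, 0.002, -0.0, 0.001, -0.001, -0.002], 'joint_torque': [-0.0, -44.004, -17.659, 0.063, 0.058, -0.0], 'position': [0.216, 0.586, 0.222], 'tool_rot': [0.176, 0.984, -0.001, -0.0], 'ft_force': [-1.128, -0.118, 0.233], 'moment': [-0.054, 0.001, -0.027], 'grip_force': 0.0, 'grip_width': 0.087}
scene {'intrinsics': array([[396.73268143,   0.        , 258.16501253],
       [  0.        , 396.73268143, 185.70694092],
       [  0.        ,   0.        ,   1.        ]]), 'camera_from_world': array([[ 0.77751025, -0.6287719 ,  0.01112221, -0.56333306],
       [ 0.3560602 ,  0.45472799,  0.81635996, -0.23682116],
       [-0.51836179, -0.63076807,  0.57743632, -1.18472412],
       [ 0.        ,  0.        ,  0.        ,  1.        ]])}
top {'intrinsics': array([[440.47842617,   0.        , 253.52408183],
       [  0.        , 440.47842617, 194.82046817],
       [  0.        ,   0.        ,   1.        ]]), 'camera_from_world': array([[ 0.26506001, -0.96422674,  0.00315914, -0.30056644],
       [ 0.93964927,  0.25903613,  0.22351628, -0.52406505],
       [-0.21633871, -0.05627674,  0.97469508, -1.77984533],
       [ 0.        ,  0.        ,  0.        ,  1.        ]])}
```

View pics/scene0.png

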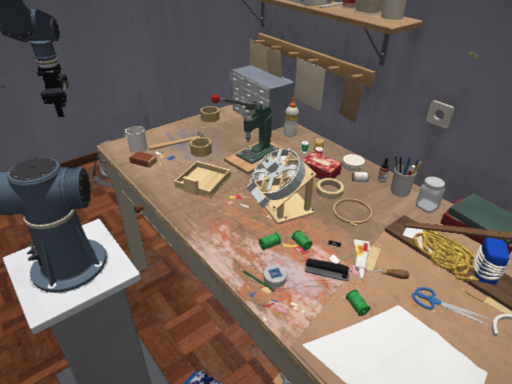

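View pics/top0.png

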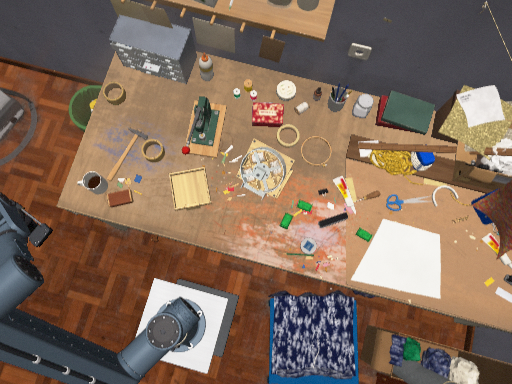

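Scene: dispenser at about (280,180), tray at (203,178). Top: dispenser (265,168), tray (190,188), green look-alike spools (286,220), (303,205) and (363,234) which I'll leave, round tin (308,246), and tape rolls (152,150), (115,93) and (288,135). I'll enlarge the tray and dispenser and measure them from depth.

```bash
cat > h.py <<'E'
import numpy as np,cv2
from scipy.spatial.transform import Rotation as R
def cloud(f):
    z=np.load(f);d=z['d'];K=z['K'];T=z['T']
    v,u=np.mgrid[:d.shape[0],:d.shape[1]]
    c=np.stack([(u-K[0,2])/K[0,0]*d,-(v-K[1,2])/K[1,1]*d,-d],-1)
    w=(c-T[:3,3])@T[:3,:3]
    w[d==0]=np.nan
    return w,z['p']
def proj(f,P):
    z=np.load(f);c=np.atleast_2d(P)@z['T'][:3,:3].T+z['T'][:3,3]
    return np.stack([z['K'][0,2]+z['K'][0,0]*c[:,0]/-c[:,2],z['K'][1,2]-z['K'][1,1]*c[:,1]/-c[:,2]],-1)
E
python3 - <<'E'
from h import *
w,p=cloud('top0.npz');ws,ps=cloud('scene0.npz')
a=cv2.resize(p[130:230,150:310],None,fx=5,fy=5,interpolation=cv2.INTER_CUBIC)[:, :800]
cv2.imwrite('pics/a.png',a[:500,:,::-1])
b=cv2.resize(ps[135:235,165:325],None,fx=5,fy=5,interpolation=cv2.INTER_CUBIC)
cv2.imwrite('pics/b.png',b[:,:,::-1])
print(np.nanmedian(w[200:215,225:260,2]))
for n,(u,v) in dict(tray=(190,188),disp=(265,168),tin=(308,246),tape1=(152,140),tape2=(288,127),lookdark=(206,125)).items(): print(n,np.round(w[v,u],3))
# tray rim
for n,W in(('top',w),('scene',ws)):
    m=(W[...,2]>.022)&(W[...,2]<.04)&(np.hypot(W[...,0]-w[188,190,0],W[...,1]-w[188,190,1])<.15)
    pts=W[m][:,:2].astype(np.float32);print(n,len(pts),cv2.minAreaRect(pts),'box',cv2.boxPoints(cv2.minAreaRect(pts)).round(3).tolist())
    m=(W[...,2]>.045)&(W[...,2]<.085)&(np.hypot(W[...,0]-w[188,190,0],W[...,1]-w[188,190,1])<.15)
    print('grip',m.sum(),W[m].mean(0).round(3) if m.any() else '',cv2.minAreaRect(W[m][:,:2].astype(np.float32)) if m.any() else '')
E
```

```text
8.833369249693827e-05
tray [0.553 0.124 0.008]
disp [ 0.679 -0.172  0.167]
tin [ 0.443 -0.424  0.026]
tape1 [0.706 0.339 0.045]
tape2 [ 0.932 -0.214  0.018]
lookdark [0.837 0.134 0.04 ]
top 232 ((0.5466024279594421, 0.12168402969837189), (0.17167842388153076, 0.15770907700061798), 25.95992088317871) box [[0.4350000023841858, 0.1550000011920929], [0.5040000081062317, 0.013000000268220901], [0.6579999923706055, 0.08799999952316284], [0.5889999866485596, 0.23000000417232513]]
grip 55 [0.475 0.085 0.063] ((0.476555198431015, 0.085890032351017), (0.014761238358914852, 0.05703330412507057), 27.667858123779297)
scene 396 ((0.5446044206619263, 0.12219946831464767), (0.17387625575065613, 0.16069410741329193), 26.089719772338867) box [[0.4309999942779541, 0.15600000321865082], [0.5019999742507935, 0.012000000104308128], [0.6579999923706055, 0.08799999952316284], [0.5870000123977661, 0.2329999953508377]]
grip 103 [0.473 0.083 0.06 ] ((0.4763718247413635, 0.0864829570055008), (0.021263714879751205, 0.06276771426200867), 27.040300369262695)
```

View pics/a.png

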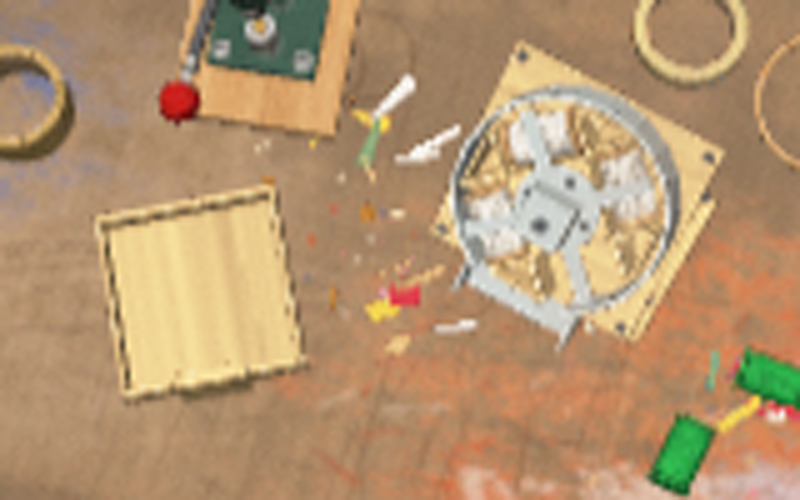

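View pics/b.png

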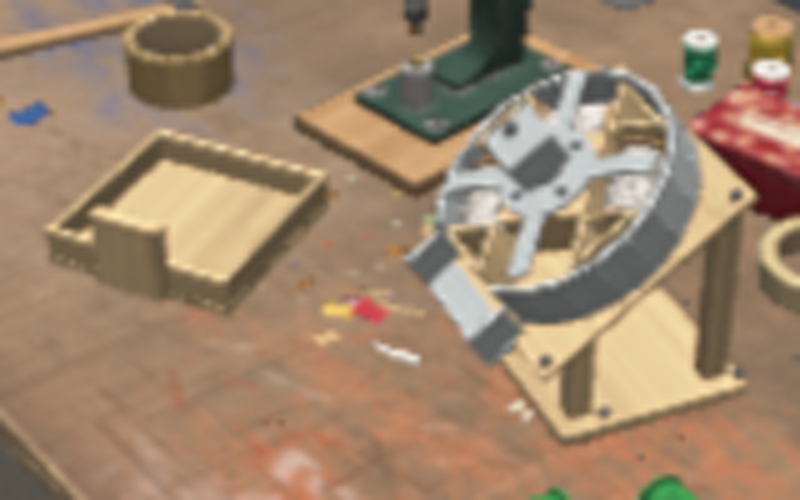

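Crop a (top view): the tray's grip board is at its near edge, crop (215,385). The boss top is at (548,215) and the chute lip runs from (465,280) to (570,330). White spools are at (495,225) (first, just clockwise of the chute), (540,135) (second) and (628,185) (third), and the front-right pocket is empty. Next I'll measure the dispenser pose.

```bash
cat > disp.py <<'E'
from h import *
from scipy.optimize import least_squares
C=np.array([.679,-.172])
P=[]
for f in('top0.npz','scene0.npz'):
    W,p=cloud(f);m=(np.hypot(W[...,0]-C[0],W[...,1]-C[1])<.17)&(W[...,2]>.01)&(W[...,2]<.3);P.append(W[m])
A=np.vstack(P)
def frame(x,y,yaw):
    ax=np.array([-np.sin(np.radians(35))*np.cos(yaw),-np.sin(np.radians(35))*np.sin(yaw),np.cos(np.radians(35))]);return ax
E
python3 - <<'E'
from disp import *
w,p=cloud('top0.npz');ws,ps=cloud('scene0.npz')
# ransac plane with tilt 35: histogram over yaw of best concentrated offset
best=[]
for yd in range(-180,180,3):
    n=frame(0,0,np.radians(yd));h=A@n;hh,e=np.histogram(h,np.arange(-.5,.8,.004));best.append((hh.max(),yd,e[hh.argmax()]))
print(sorted(best)[-6:])
for n,W,o,pts in(('top',w,(150,130),[(548,205),(540,226),(555,240),(468,278),(520,305),(520,315),(568,330),(520,50),(715,155),(630,333),(440,230)]),('scene',ws,(165,135),[(505,125),(545,165),(450,270),(465,305),(490,350),(440,285)])):
    for c in pts:
        u,v=o[0]+round(c[0]/5),o[1]+round(c[1]/5);print(n,c,W[v,u].round(3))
E
```

```text
[(np.int64(384), -6, np.float64(-0.3039999999999998)), (np.int64(392), 12, np.float64(-0.2519999999999998)), (np.int64(433), -9, np.float64(-0.31199999999999983)), (np.int64(446), -18, np.float64(-0.31199999999999983)), (np.int64(505), -15, np.float64(-0.31599999999999984)), (np.int64(549), -12, np.float64(-0.31199999999999983))]
top (548, 205) [ 0.655 -0.157  0.19 ]
top (540, 226) [ 0.636 -0.154  0.197]
top (555, 240) [ 0.63  -0.168  0.186]
top (468, 278) [ 0.611 -0.102  0.058]
top (520, 305) [ 0.603 -0.148  0.054]
top (520, 315) [ 0.608 -0.147 -0.007]
top (568, 330) [ 0.593 -0.194  0.054]
top (520, 50) [ 0.783 -0.098  0.161]
top (715, 155) [ 0.736 -0.272  0.168]
top (630, 333) [ 0.61  -0.243  0.02 ]
top (440, 230) [ 0.642 -0.068  0.075]
scene (505, 125) [ 0.634 -0.149  0.2  ]
scene (545, 165) [ 0.646 -0.176  0.178]
scene (450, 270) [ 0.625 -0.105  0.062]
scene (465, 305) [ 0.611 -0.138  0.057]
scene (490, 350) [ 0.59  -0.191  0.06 ]
scene (440, 285) [ 0.613 -0.108  0.056]
```

```bash
python3 - <<'E'
from disp import *
best=[]
for yd in np.arange(-22,-4,.5):
    n=frame(0,0,np.radians(yd));h=A@n;hh,e=np.histogram(h,np.arange(-.36,-.28,.002));k=hh.argmax();best.append((hh[k:k+2].sum()+hh[k-1],yd,e[k]))
print(sorted(best)[-6:])
yaw=np.radians(-12)
def axes(yaw):
    zd=frame(0,0,yaw);yd=np.array([-np.sin(yaw),np.cos(yaw),0]);return np.c_[np.cross(yd,zd),yd,zd]
B=axes(yaw); L=A@B
hh,e=np.histogram(L[:,2],np.arange(-.4,-.12,.005));print([(round(a,3),b) for a,b in zip(e,hh) if b>20])
bp=np.array([.636,-.154,.197])@B;print('boss',bp)
for f in('top0.npz','scene0.npz'):
    W,p=cloud(f);Q=W@B
    m=(np.abs(Q[...,2]-bp[2])<.005)&(np.hypot(Q[...,0]-bp[0],Q[...,1]-bp[1])<.05)
    q=Q[m];print(f,m.sum(),q.mean(0).round(4),cv2.minAreaRect(q[:,:2].astype(np.float32)), q[:,2].std())
    # plane fit
    a=W[m];c=a.mean(0);n=np.linalg.svd(a-c)[2][2];n*=np.sign(n[2]);print('n',n.round(3),'yaw',np.degrees(np.arctan2(-n[1],-n[0])),'tilt',np.degrees(np.arccos(n[2])))
    # housing circle: points well above floor plane with radius ~
    if 1:
        d=np.hypot(Q[...,0]-bp[0],Q[...,1]-bp[1]);m=(d>.08)&(d<.1)&(Q[...,2]>bp[2]-.05)&(Q[...,2]<bp[2]-.025)
        q=Q[m];
        if len(q)>20:
            (s)=least_squares(lambda s:np.hypot(q[:,0]-s[0],q[:,1]-s[1])-s[2],[bp[0],bp[1],.09],loss='soft_l1',f_scale=.003).x;print('circ',len(q),s)
E
```

```text
[(np.int64(788), np.float64(-15.0), np.float64(-0.31399999999999995)), (np.int64(791), np.float64(-14.5), np.float64(-0.31399999999999995)), (np.int64(792), np.float64(-12.0), np.float64(-0.31199999999999994)), (np.int64(803), np.float64(-12.5), np.float64(-0.31199999999999994)), (np.int64(815), np.float64(-13.0), np.float64(-0.31199999999999994)), (np.int64(818), np.float64(-13.5), np.float64(-0.31199999999999994))]
[(np.float64(-0.4), np.int64(47)), (np.float64(-0.395), np.int64(47)), (np.float64(-0.39), np.int64(34)), (np.float64(-0.385), np.int64(25)), (np.float64(-0.38), np.int64(25)), (np.float64(-0.375), np.int64(37)), (np.float64(-0.37), np.int64(53)), (np.float64(-0.365), np.int64(64)), (np.float64(-0.36), np.int64(28)), (np.float64(-0.355), np.int64(23)), (np.float64(-0.345), np.int64(23)), (np.float64(-0.335), np.int64(24)), (np.float64(-0.325), np.int64(52)), (np.float64(-0.32), np.int64(192)), (np.float64(-0.315), np.int64(624)), (np.float64(-0.31), np.int64(429)), (np.float64(-0.305), np.int64(164)), (np.float64(-0.3), np.int64(161)), (np.float64(-0.295), np.int64(182))
[... 306 characters left out ...]
0.235), np.int64(23)), (np.float64(-0.23), np.int64(31)), (np.float64(-0.225), np.int64(83)), (np.float64(-0.22), np.int64(84))]
boss [ 0.64881852 -0.0184029  -0.21381502]
top0.npz 33 [ 0.6542 -0.0177 -0.2158] ((0.6539798974990845, -0.01850993186235428), (0.03507422283291817, 0.03484842926263809), 1.4023921489715576) 0.002603209765439491
n [-0.619  0.055  0.784] yaw -5.056359433198922 tilt 38.39027217542667
scene0.npz 36 [ 0.6483 -0.0231 -0.2159] ((0.6477150321006775, -0.020737042650580406), (0.038703203201293945, 0.034746166318655014), 89.21177673339844) 0.0027903036133893437
n [-0.583  0.062  0.81 ] yaw -6.096208915137822 tilt 35.88750572984096
circ 23 [ 0.64612269 -0.02234658  0.08491399]
```

```bash
cat > go.py <<'E'
from h import *
from rig import status
def st():
    o=status.get_obs();r=R.from_quat(o['tool_rot']);return o,np.array(o['position']),r
def plan(*tg,roll=True):
    "targets (x,y,z,yaw_deg of tool y)"
    o,p,r=st();M=r.as_matrix();yy=np.degrees(np.arctan2(M[1,1],M[0,1]))
    print('t',round(o['time'],2),'p',p.round(4),'yaw_y',round(yy,2),'w',round(o['grip_width'],4),'gf',o['grip_force'],'F',np.round(o['ft_force'],1),'q6',round(o['q'][5],2))
    for t in tg:
        d=(t[3]-yy+90)%180-90
        s=np.array(t[:3])-p;a=np.radians(t[3] if 0 else yy)
        dn=np.radians(yy+d)
        # roll first: axes after roll; tool y=(c,s), x=(y x z)= (-s,c)... x = y cross z, z=(0,0,-1)
        y=np.array([np.cos(dn),np.sin(dn),0]);x=np.cross(y,[0,0,-1])
        print('roll',round(np.radians(-d),4),'then shift',(x@s).round(4),(y@s).round(4),round(-s[2],4))
        p=np.array(t[:3]);yy=yy+d
E
python3 - <<'E'
from go import *
plan((.4766,.086,.20,26.5),(.4766,.086,.040,26.5))
w,p=cloud('top0.npz')
m=(w[...,0]>.42)&(w[...,0]<.60)&(w[...,1]>-.2)&(w[...,1]<.02);q=w[m];print('debris',np.nanpercentile(q[:,2],[50,90,98,99.8]).round(4))
E
```

```text
t 0.1 p [0.2161 0.5857 0.2217] yaw_y 69.73 w 0.0869 gf 0.0 F [-0.1 -0.6 -0.1] q6 -0.18
roll 0.7546 then shift -0.5634 0.0101 0.0217
roll -0.0 then shift 0.0 0.0 0.16
debris [-0.      0.0066  0.0118  0.0883]
```

{"api": "arm_command", "payload": {"deltas": [1,0,0,0,0.18,1,0,0,0,0.18,1,0,0,0,0.18,1,0,0,0,0.18,1,0,0,0.002,0.0346,1,-0.05,0.002,0.004,0,1,-0.06,0.002,0.004,0,1,-0.06,0.002,0.004,0,1,-0.06,0.002,0.004,0,1,-0.06,0.002,0.004,0,1,-0.06,0,0,0,1,-0.06,0,0,0]}}

```text
time: 1.6
position: [0.409, 0.222, 0.2005]
tool_rot: [0.525, 0.851, 0.0, 0.0]
ft_force: [0.7, 0.3, -0.2]
grip_width: 0.087
grip_force: 0.0
```

{"api": "arm_command", "payload": {"deltas": [1,-0.06,0,0,0,1,-0.06,0,0,0,1,-0.033,0,0,0,1,0,0,0,0,1,0,0,0,0]}}

```text
time: 2.22
position: [0.4757, 0.0873, 0.2003]
tool_rot: [0.526, 0.851, -0.0, -0.001]
ft_force: [0.4, 0.7, -0.3]
grip_width: 0.087
grip_force: 0.0
```

```bash
python3 - <<'E'
from go import *
from rig import imaging
plan((.4766,.086,.040,26.5))
p,d=imaging.camera('wrist');c=imaging.camera_params('wrist');np.savez('w1.npz',p=p,d=d,K=c['intrinsics'],T=c['camera_from_world'])
cv2.imwrite('pics/w1.png',p[:,:,::-1])
W,_=cloud('w1.npz');
m=(W[...,2]>.055)&(W[...,2]<.075)&(np.hypot(W[...,0]-.4766,W[...,1]-.086)<.08)
print(m.sum());q=W[m];print(q.mean(0),cv2.minAreaRect(q[:,:2].astype(np.float32)),np.median(q[:,2]))
E
```

```text
t 2.23 p [0.4757 0.0873 0.2003] yaw_y 26.54 w 0.087 gf 0.0 F [ 0.4  0.7 -0.3] q6 -0.51
roll 0.0006 then shift -0.0016 0.0002 0.1603
684
[0.4729284  0.0880314  0.06701366] ((0.47333982586860657, 0.08724259585142136), (0.011479238048195839, 0.05891468748450279), 26.52703094482422) 0.06727917364457259
```

{"api": "arm_command", "payload": {"deltas": [1,0.001,-0.002,0.05,0,1,0,0,0.05,0,1,0,0,0.04,0,1,0,0,0.02,0,1,0,0,0,0,-1,0,0,0,0,-1,0,0,0,0,-1,0,0,0,0,-1,0,0,0,0,-1,0,0,0,0,-1,0,0,0,0,-1,0,0,-0.005,0], "newtons": 60}}

```text
time: 3.78
position: [0.474, 0.0868, 0.0454]
tool_rot: [0.526, 0.85, -0.0, -0.0]
ft_force: [0.7, -1.2, -0.7]
grip_width: 0.0248
grip_force: 0.0
```

{"api": "arm_command", "payload": {"deltas": [-1,0,0,-0.02,0,-1,0,0,-0.02,0,-1,0,0,0,0]}}

```text
time: 4.15
position: [0.4754, 0.0869, 0.0868]
tool_rot: [0.526, 0.85, 0.001, 0.002]
ft_force: [0.0, 0.7, 1.0]
grip_width: 0.0018
grip_force: 0.0
```

```bash
python3 - <<'E'
from go import *
from rig import imaging
# staging 60 mm in front of target, then target
xd=np.array([.978,-.208]);g=np.array([.4640,-.1186]);s=g-.07*xd
plan((*s,.085,-12),(*s,.046,-12),(*g,.046,-12))
p,d=imaging.camera('scene');c=imaging.camera_params('scene');np.savez('s1.npz',p=p,d=d,K=c['intrinsics'],T=c['camera_from_world'])
W,_=cloud('s1.npz');C=np.array([.551,.123])
m=(np.hypot(W[...,0]-C[0],W[...,1]-C[1])<.13)&(W[...,2]>.03)&(W[...,2]<.12);u=np.array([.895,.446])
q=W[m];x=(q[:,:2]-C)@u
for a in np.arange(-.08,.09,.02):
    k=(x>a)&(x<a+.02);print(round(a,2),k.sum(),np.percentile(q[k,2],[5,50,95]).round(3) if k.any() else '')
cv2.imwrite('pics/s1.png',cv2.resize(p[120:240,140:340],None,fx=4,fy=4,interpolation=cv2.INTER_CUBIC)[:,:,::-1])
E
```

```text
t 4.15 p [0.4754 0.0869 0.0868] yaw_y 26.5 w 0.0018 gf 0.0 F [0.  0.7 1. ] q6 -0.51
roll 0.6719 then shift -0.2033 -0.0385 0.0018
roll -0.0 then shift 0.0 0.0 0.039
roll -0.0 then shift -0.0 0.07 -0.0
-0.08 49 [0.03  0.034 0.114]
-0.06 16 [0.031 0.033 0.036]
-0.04 16 [0.031 0.033 0.036]
-0.02 8 [0.032 0.034 0.036]
0.0 8 [0.03  0.033 0.037]
0.02 4 [0.031 0.033 0.034]
0.04 8 [0.031 0.033 0.035]
0.06 56 [0.03  0.033 0.036]
0.08 3 [0.031 0.032 0.032]
```

View pics/s1.png

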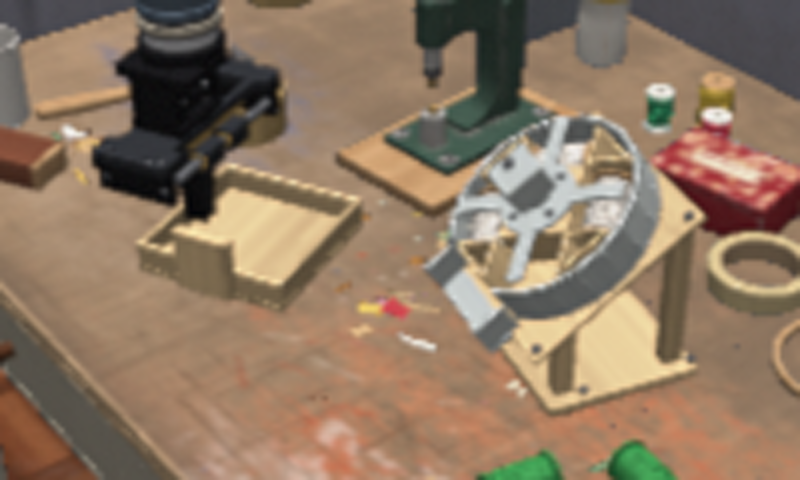

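The picture shows the tray unmoved, with its grip board at crop (205,265) and the shut fingers above it. The fingers need about 1.1 s to close and I lifted too early, so I'll redo the grasp.

{"api": "arm_command", "payload": {"deltas": [0,0,-0.001,0,0,0,0,0,0,0,0,0,0,0,0,0,0,0,0,0,0,0,0,0,0,0,0,0,0.025,0,0,0,0,0.02,0,-1,0,0,0,0,-1,0,0,0,0,-1,0,0,0,0,-1,0,0,0,0,-1,0,0,0,0]}}

```text
time: 5.7
position: [0.4742, 0.0865, 0.0412]
tool_rot: [0.526, 0.85, 0.001, 0.001]
ft_force: [1.0, 0.6, 4.6]
grip_width: 0.0115
grip_force: 60.0
```

{"api": "arm_command", "payload": {"deltas": [-1,0,0,0,0,-1,0,0,-0.01,0,-1,0,0,-0.02,0,-1,0,0,0,0]}}

```text
time: 6.2
position: [0.4738, 0.0864, 0.0714]
tool_rot: [0.526, 0.85, 0.0, 0.001]
ft_force: [0.6, -0.6, -2.9]
grip_width: 0.0117
grip_force: 60.0
```

```bash
python3 - <<'E'
from go import *
from rig import imaging
xd=np.array([.978,-.208]);g=np.array([.4640,-.1186]);s=g-.07*xd
plan((*s,.085,-12),(*s,.046,-12),(*g,.046,-12))
p,d=imaging.camera('scene');c=imaging.camera_params('scene');np.savez('s1.npz',p=p,d=d,K=c['intrinsics'],T=c['camera_from_world'])
W,_=cloud('s1.npz');C=np.array([.551,.123])
m=(np.hypot(W[...,0]-C[0],W[...,1]-C[1])<.13)&(W[...,2]>.01)&(W[...,2]<.12);u=np.array([.895,.446])
q=W[m];x=(q[:,:2]-C)@u
for a in np.arange(-.08,.09,.02):
    k=(x>a)&(x<a+.02);print(round(a,2),k.sum(),np.percentile(q[k,2],[5,50,95]).round(3) if k.any() else '')
E
```

```text
t 6.2 p [0.4738 0.0864 0.0714] yaw_y 26.51 w 0.0117 gf 60.01402359455824 F [ 0.6 -0.6 -2.9] q6 -0.51
roll 0.6721 then shift -0.2025 -0.0369 -0.0136
roll -0.0 then shift 0.0 0.0 0.039
roll -0.0 then shift -0.0 0.07 -0.0
-0.08 86 [0.035 0.06  0.113]
-0.06 39 [0.034 0.045 0.063]
-0.04 67 [0.035 0.038 0.063]
-0.02 80 [0.034 0.039 0.06 ]
0.0 91 [0.035 0.038 0.062]
0.02 102 [0.034 0.038 0.058]
0.04 108 [0.035 0.038 0.06 ]
0.06 222 [0.035 0.048 0.063]
0.08 1 [0.061 0.061 0.061]
```

{"api": "arm_command", "payload": {"deltas": [-1,0,0,0,0.16,-1,-0.01,-0.01,0,0.17,-1,-0.01,-0.01,0,0.17,-1,-0.01,-0.01,0,0.172,-1,-0.05,-0.01,0,0,-1,-0.05,0,0,0,-1,-0.05,0,0,0,-1,-0.03,0,0,0,-1,0,0,0,0]}}

```text
time: 7.38
position: [0.4005, -0.1228, 0.07]
tool_rot: [0.779, 0.628, -0.0, -0.0]
ft_force: [-0.1, 0.7, -3.5]
grip_width: 0.0114
grip_force: 60.0
```

```bash
python3 - <<'E'
from go import *
xd=np.array([.978,-.208]);g=np.array([.4640,-.1186]);s=g-.07*xd
plan((*s,.046,-12),(*g,.046,-12))
E
```

```text
t 7.38 p [ 0.4005 -0.1228  0.07  ] yaw_y -12.25 w 0.0114 gf 60.018916921690106 F [-0.1  0.7 -3.5] q6 -0.35
roll -0.0044 then shift 0.0174 -0.0087 0.024
roll -0.0 then shift -0.0 0.07 -0.0
```

{"api": "arm_command", "payload": {"deltas": [-1,0.017,-0.009,0,0,-1,0,0,0.012,0,-1,0,0,0.012,0,-1,0,0.02,0,0,-1,0,0.02,0,0,-1,0,0.02,0,0,-1,0,0.01,0,0,-1,0,0,0.002,0,-1,0,0,0.002,0,-1,0,0,0,0]}}

```text
time: 8.62
position: [0.4627, -0.1164, 0.0422]
tool_rot: [0.777, 0.629, -0.0, -0.001]
ft_force: [-0.6, 0.4, -3.1]
grip_width: 0.0112
grip_force: 60.0
```

```bash
python3 - <<'E'
from go import *
from rig import imaging
plan((.4640,-.1186,.0412,-12))
p,d=imaging.camera('top');c=imaging.camera_params('top');np.savez('t2.npz',p=p,d=d,K=c['intrinsics'],T=c['camera_from_world'])
p,d=imaging.camera('scene');c=imaging.camera_params('scene');np.savez('s2.npz',p=p,d=d,K=c['intrinsics'],T=c['camera_from_world'])
cv2.imwrite('pics/s2.png',cv2.resize(p[140:240,200:320],None,fx=6,fy=6,interpolation=cv2.INTER_CUBIC)[:,:,::-1])
for f in('t2.npz','s2.npz'):
    W,_=cloud(f);yaw=np.radians(-12);X=W[...,:2]@np.array([[np.cos(yaw),-np.sin(yaw)],[np.sin(yaw),np.cos(yaw)]])
    m=(np.abs(W[...,2]-.033)<.004)&(abs(X[...,0]-.56)<.1)&(abs(X[...,1]+.0195)<.1);q=X[m]
    print(f,m.sum(),'x',np.percentile(q[:,0],[2,50,98]).round(3),'y',np.percentile(q[:,1],[2,98]).round(3),'z',np.median(W[m][:,2]))
E
```

```text
t 8.62 p [ 0.4627 -0.1164  0.0422] yaw_y -12.01 w 0.0112 gf 60.01051716506481 F [-0.6  0.4 -3.1] q6 -0.27
roll -0.0001 then shift -0.0018 0.0018 0.001
t2.npz 64 x [0.482 0.581 0.641] y [-0.095  0.06 ] z 0.03297724842939669
s2.npz 182 x [0.472 0.569 0.658] y [-0.099  0.06 ] z 0.0331180702190841
```

View pics/s2.png

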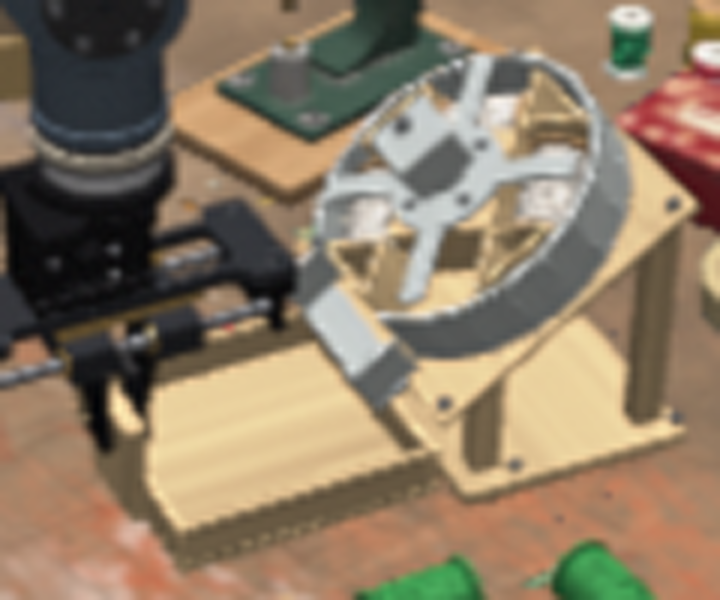

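The tray sits under the lip (floor around crop (300,420), far wall beneath the chute), within 2 mm of the target. Releasing and rising.

{"api": "arm_command", "payload": {"deltas": [-1,-0.002,0,0.001,0,0,0,0,0,0,0,0,0,0,0,0,0,0,0,0,0,0,0,0,0,0,0,0,0,0,1,0,0,-0.03,0,1,0,0,-0.06,0,1,0,0,-0.06,0,1,0,0,-0.06,0,1,0,0,-0.06,0,1,0,0,0,0]}}

```text
time: 10.22
position: [0.4662, -0.1202, 0.3166]
tool_rot: [0.777, 0.629, 0.002, 0.006]
ft_force: [1.0, -0.1, -0.8]
grip_width: 0.0856
grip_force: 0.0
```

```bash
cat > boss.py <<'E'
from h import *
# jaw width needed and contact info: boss box in axis frame, vertical pads
def width(th,phi,dz,pad=.0095,tipdep=.019,up=.015,off=(0,0)):
    """th drum angle, phi jaw angle from yd about vertical (ccw), tip tcp height relative to boss top centre: dz (<0 below)"""
    t=np.radians(35);zd=np.array([-np.sin(t),0,np.cos(t)]);xp=np.array([np.cos(t),0,np.sin(t)]);yp=np.array([0,1,0])
    c,s=np.cos(th),np.sin(th);ex=c*xp+s*yp;ey=-s*xp+c*yp
    g=np.linspace(-.02,.02,41);h=np.linspace(-.03,0,31)
    P=[]
    for a in(-.02,.02):
        A,H=np.meshgrid(g,h)
        P.append(a*ex+A[...,None]*ey+H[...,None]*zd);P.append(a*ey+A[...,None]*ex+H[...,None]*zd)
    A,H=np.meshgrid(g,g);P.append(A[...,None]*ex+H[...,None]*ey)
    P=np.concatenate([p.reshape(-1,3) for p in P])
    j=np.array([-np.sin(phi),np.cos(phi),0]);l=np.array([np.cos(phi),np.sin(phi),0])
    P=P-np.array([off[0],off[1],0])
    m=(abs(P@l)<pad)&(P[:,2]>dz)&(P[:,2]<dz+tipdep+up);q=P[m]@j
    return q.max(),q.min(),P[m][q.argmax()],P[m][q.argmin()]
def clear(phi,dz,off=(0,0),reach=.0585):
    "min distance of finger footprint bottom above drum top plane (42mm below boss top)"
    t=np.radians(35);zd=np.array([-np.sin(t),0,np.cos(t)])
    j=np.array([-np.sin(phi),np.cos(phi),0]);l=np.array([np.cos(phi),np.sin(phi),0])
    return min((a*reach*j+b*.0095*l+np.array([off[0],off[1],dz]))@zd+.042 for a in(-1,1) for b in(-1,1))
E
python3 - <<'E'
from boss import *
for off in((0,0),(.008,0)):
  for dz in(-.02,-.012):
    for thd in(0,20,40,-45,-30):
        th=np.radians(thd);ph=np.arctan(np.tan(th)*np.cos(np.radians(35)))
        r=width(th,ph,dz,off=off);print(off,dz,thd,round(np.degrees(ph),1),np.round(r[:2],4),'z',r[2][2].round(3),r[3][2].round(3),'clear(open 45)',round(clear(ph,dz,off,.04),4),'full',round(clear(ph,dz,off),4))
E
python3 - <<'E'
from go import *
plan((.627,-.153,.32,78))
E
```

```text
(0, 0) -0.02 0 0.0 [ 0.02 -0.02] z -0.019 -0.019 clear(open 45) 0.0202 full 0.0202
(0, 0) -0.02 20 16.6 [ 0.0208 -0.0244] z 0.002 -0.02 clear(open 45) 0.0138 full 0.0108
(0, 0) -0.02 40 34.5 [ 0.0203 -0.0294] z -0.003 -0.02 clear(open 45) 0.0081 full 0.0021
(0, 0) -0.02 -45 -39.3 [ 0.0306 -0.0201] z -0.02 -0.004 clear(open 45) 0.0069 full 0.0001
(0, 0) -0.02 -30 -25.3 [ 0.0268 -0.0208] z -0.02 -0.0 clear(open 45) 0.0109 full 0.0063
(0, 0) -0.012 0 0.0 [ 0.02 -0.02] z -0.012 -0.012 clear(open 45) 0.0267 full 0.0267
(0, 0) -0.012 20 16.6 [ 0.0208 -0.0228] z 0.002 -0.012 clear(open 45) 0.0204 full 0.0174
(0, 0) -0.012 40 34.5 [ 0.0203 -0.0263] z -0.003 -0.012 clear(open 45) 0.0147 full 0.0087
(0, 0) -0.012 -45 -39.3 [ 0.0272 -0.0201] z -0.012 -0.004 clear(open 45) 0.0134 full 0.0067
(0, 0) -0.012 -30 -25.3 [ 0.0245 -0.0208] z -0.012 -0.0 clear(open 45) 0.0174 full 0.0129
(0.008, 0) -0.02 0 0.0 [ 0.02 -0.02] z 0.011 -0.02 clear(open 45) 0.0156 full 0.0156
(0.008, 0) -0.02 20 16.6 [ 0.0241 -0.0221] z 0.007 -0.02 clear(open 45) 0.0093 full 0.0062
(0.008, 0) -0.02 40 34.5 [ 0.0263 -0.0249] z 0.001 -0.02 clear(open 45) 0.0035 full -0.0025
(0.008, 0) -0.02 -45 -39.3 [ 0.0256 -0.0264] z -0.02 -0.001 clear(open 45) 0.0023 full -0.0044
(0.008, 0) -0.02 -30 -25.3 [ 0.0234 -0.0254] z -0.02 0.004 clear(open 45) 0.0063 full 0.0018
(0.008, 0) -0.012 0 0.0 [ 0.02 -0.02] z 0.011 -0.012 clear(open 45) 0.0221 full 0.0221
(0.008, 0) -0.012 20 16.6 [ 0.0241 -0.0205] z 0.007 -0.012 clear(open 45) 0.0158 full 0.0128
(0.008, 0) -0.012 40 34.5 [ 0.0263 -0.0217] z 0.001 -0.012 clear(open 45) 0.0101 full 0.0041
(0.008, 0) -0.012 -45 -39.3 [ 0.0221 -0.0264] z -0.012 -0.001 clear(open 45) 0.0088 full 0.0021
(0.008, 0) -0.012 -30 -25.3 [ 0.021  -0.0254] z -0.012 0.004 clear(open 45) 0.0128 full 0.0083
t 10.22 p [ 0.4662 -0.1202  0.3166] yaw_y -11.99 w 0.0856 gf 0.0 F [ 1.  -0.1 -0.8] q6 -0.28
roll -1.5707 then shift -0.1641 0.0014 -0.0034
```

{"api": "arm_command", "payload": {"deltas": [1,-0.01,0,0,-0.15,1,0,0.025,0,-0.18]}}

```text
time: 10.48
position: [0.4845, -0.1299, 0.3104]
tool_rot: [0.662, 0.75, -0.001, -0.002]
ft_force: [0.3, -0.6, -0.0]
grip_width: 0.087
grip_force: 0.0
```

```bash
python3 - <<'E'
from go import *
plan((.627,-.153,.32,78));print(np.round(st()[0]['q'],3))
E
```

```text
t 10.47 p [ 0.4845 -0.1299  0.3104] yaw_y 7.15 w 0.087 gf 0.0 F [ 0.3 -0.6 -0. ] q6 -0.61
roll -1.2365 then shift -0.1442 0.0071 -0.0096
[-0.485  0.26   1.617 -0.     1.269 -0.61 ]
```

{"api": "arm_command", "payload": {"deltas": [1,0,0,0,-0.175,1,0,0,0,-0.175,1,0,0,0,-0.175,1,0,0,0,-0.175,1,0,0,0,-0.175,1,0,0,0,-0.175,1,0,0,0,-0.175,1,-0.05,0.003,-0.003,-0.0115,1,-0.05,0.002,-0.003,0,1,-0.044,0.002,-0.003,0,1,0,0,0,0]}}

```text
time: 11.85
position: [0.6302, -0.1549, 0.3177]
tool_rot: [0.106, 0.994, 0.0, -0.001]
ft_force: [-0.5, 0.4, -0.4]
grip_width: 0.087
grip_force: 0.0
```

```bash
cat > look.py <<'E'
from go import *
from rig import imaging
import sys
def look(tag,cams=('wrist',)):
    for n in cams:
        c=imaging.camera_params(n);p,d=imaging.camera(n);f=f'{n}_{tag}.npz';np.savez(f,p=p,d=d,K=c['intrinsics'],T=c['camera_from_world'])
        cv2.imwrite(f'pics/{n}_{tag}.png',p[:,:,::-1])
def axes(yaw):
    t=np.radians(35);zd=np.array([-np.sin(t)*np.cos(yaw),-np.sin(t)*np.sin(yaw),np.cos(t)]);yd=np.array([-np.sin(yaw),np.cos(yaw),0]);return np.c_[np.cross(yd,zd),yd,zd]
def bossfit(f,yaw=np.radians(-12),guess=(.651,-.0195,-.2155),tol=.006):
    W,_=cloud(f);Q=W@axes(yaw)
    m=(abs(Q[...,2]-guess[2])<tol)&(np.hypot(Q[...,0]-guess[0],Q[...,1]-guess[1])<.035)
    q=Q[m];z=np.median(q[:,2]);q=q[abs(q[:,2]-z)<.003]
    r=cv2.minAreaRect(q[:,:2].astype(np.float32));c=np.array([*r[0],z])
    print(f,len(q),'rect',np.round(r[0],4),np.round(r[1],4),'ang',round(r[2],2),'z',z.round(4),'world top centre',(axes(yaw)@c).round(4))
    a=q@axes(yaw).T;n=np.linalg.svd(a-a.mean(0))[2][2];n*=np.sign(n[2]);print(' normal yaw',np.degrees(np.arctan2(-n[1],-n[0])).round(2),'tilt',np.degrees(np.arccos(n[2])).round(2))
E
python3 - <<'E'
from look import *
look('3');bossfit('wrist_3.npz');plan((.64,-.155,.183,78))
E
```

```text
wrist_3.npz 1307 rect [ 0.6485 -0.0175] [0.0394 0.0394] ang 86.02 z -0.2195 world top centre [ 0.6391 -0.1538  0.1922]
 normal yaw -14.07 tilt 34.74
t 11.9 p [ 0.6283 -0.1543  0.3179] yaw_y 77.77 w 0.0874 gf 0.0 F [-0.  -0.5 -0.1] q6 -1.77
roll -0.0041 then shift -0.0116 0.0017 0.1349
```

View pics/wrist_3.png

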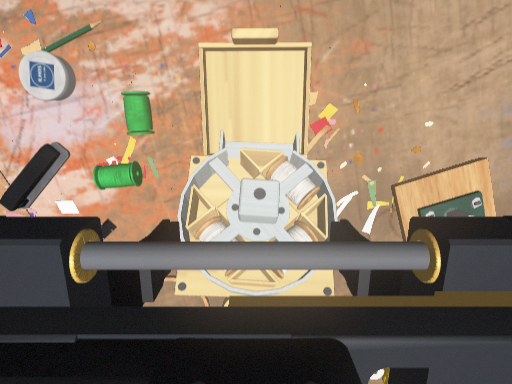

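The wrist view shows the boss top at (259,200), nearly square to the tool. The tray sits straight under the chute at (255,100), and the white spools are in the drum at (298,180) and (210,232), with one behind the gripper. The boss fit is 39.4 x 39.4 mm, tilted 34.7°, which matches the description. Descending to grip it.

{"api": "arm_command", "payload": {"deltas": [1,-0.015,0.003,0.03,0.048,1,0,0,0.05,0,0.5,0,0,0.04,0,0.3,0,0,0.02,0,0.15,0,0,0,0,0.08,0,0,0,0,0.05,0,0,0,0,0.03,0,0,0,0,0,0,0,0,0,-0.03,0,0,0,0,-0.06,0,0,0,0], "newtons": 20}}

```text
time: 13.28
position: [0.6441, -0.1541, 0.1808]
tool_rot: [0.131, 0.991, 0.001, 0.0]
ft_force: [-0.3, 1.6, 0.7]
grip_width: 0.0417
grip_force: 1.2
```

```bash
python3 - <<'E'
from go import *
plan((.644,-.155,.178,75))
E
```

```text
t 13.28 p [ 0.6441 -0.1541  0.1808] yaw_y 74.98 w 0.0417 gf 1.2475955486297607 F [-0.3  1.6  0.7] q6 -1.71
roll -0.0003 then shift -0.0002 -0.0009 0.0028
```

{"api": "arm_command", "payload": {"deltas": [-0.1,0,0,0.002,0,-0.15,0,0,0,0,-0.15,0,0,0,-0.03,-0.15,0,0,0,-0.06,-0.15,0,0,0,-0.06,-0.15,0,0,0,-0.06,-0.15,0,0,0,-0.06,-0.15,0,0,0,-0.06,-0.15,0,0,0,-0.06,-0.15,0,0,0,-0.06,-0.15,0,0,0,0]}}

```text
time: 14.65
position: [0.6441, -0.154, 0.1794]
tool_rot: [-0.094, 0.996, 0.0, 0.001]
ft_force: [-1.0, 5.4, 5.5]
grip_width: 0.0432
grip_force: 21.8
```

```bash
cat > sp.py <<'E'
from look import *
# sees the scene camera: boss / spoke angle and spools in tray
def tray(f):
    W,p=cloud(f);yaw=np.radians(-12.5);c,s=np.cos(yaw),np.sin(yaw);T=np.array([.5452,-.137])
    X=(W[...,:2]-T)@np.array([[c,-s],[s,c]])
    m=(abs(X[...,0])<.07)&(abs(X[...,1])<.07)&(W[...,2]>.016)&(W[...,2]<.07)&(p.min(-1)>150);q=X[m]
    print(f,'white in tray',m.sum(),q.mean(0).round(3) if m.any() else '')
E
python3 - <<'E'
from sp import *
plan((.644,-.155,.178,75));look('4',('scene',));tray('scene_4.npz')
p=np.load('scene_4.npz')['p'];cv2.imwrite('pics/s4.png',cv2.resize(p[140:240,200:320],None,fx=6,fy=6,interpolation=cv2.INTER_CUBIC)[:,:,::-1])
E
```

```text
t 14.65 p [ 0.6441 -0.154   0.1794] yaw_y 100.75 w 0.0432 gf 21.794696941506118 F [-1.   5.4  5.5] q6 -2.16
roll 0.4493 then shift -0.0001 -0.001 0.0014
scene_4.npz white in tray 70 [0.062 0.023]
```

View pics/s4.png

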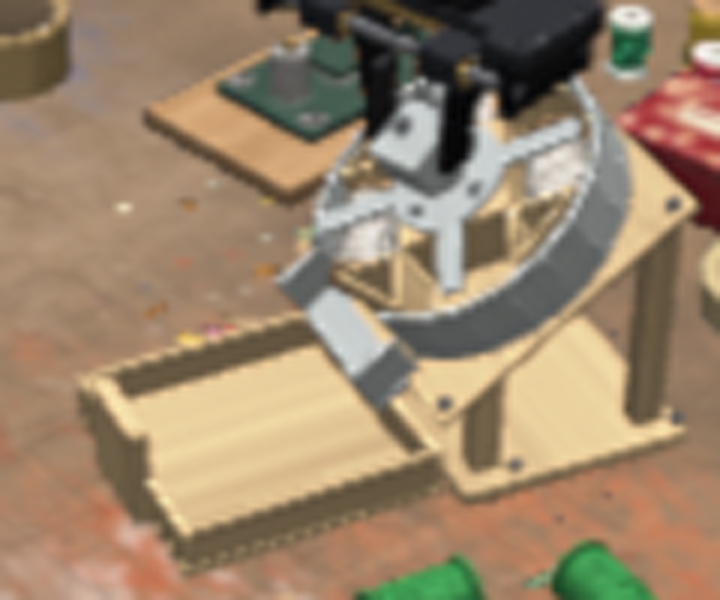

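The drum has turned about 28° with the grip (spoke now at crop (450,250)) and the first spool is still in, so the 70 "white" pixels must be the chute. Continuing slowly.

{"api": "arm_command", "payload": {"deltas": [-0.15,0,0,0,-0.05,-0.15,0,0,0,-0.05,-0.15,0,0,0,-0.05,-0.15,0,0,0,-0.04,-0.15,0,0,0,0,-0.15,0,0,0,0,-0.15,0,0,0,0,-0.15,0,0,0,0]}}

```text
time: 15.7
position: [0.6433, -0.1547, 0.1805]
tool_rot: [-0.188, 0.982, -0.0, -0.0]
ft_force: [-4.5, 3.2, 10.0]
grip_width: 0.0436
grip_force: 21.5
```

```bash
python3 - <<'E'
from sp import *
plan((.644,-.155,.178,75));look('5',('scene',));tray('scene_5.npz')
E
```

```text
t 15.7 p [ 0.6433 -0.1547  0.1805] yaw_y 111.64 w 0.0436 gf 21.52436180971563 F [-4.5  3.2 10. ] q6 -2.35
roll 0.6395 then shift -0.0008 -0.0001 0.0025
scene_5.npz white in tray 69 [0.062 0.021]
```

{"api": "arm_command", "payload": {"deltas": [-0.15,0,0,0,-0.04,-0.15,0,0,0,-0.04,-0.15,0,0,0,0,-0.15,0,0,0,0,-0.15,0,0,0,0,-0.15,0,0,0,0]}}

```text
time: 16.5
position: [0.643, -0.1552, 0.181]
tool_rot: [-0.227, 0.974, -0.001, -0.001]
ft_force: [-5.6, 2.7, 13.0]
grip_width: 0.0435
grip_force: 22.2
```

```bash
python3 - <<'E'
from sp import *
plan((.644,-.155,.178,75));look('6',('scene',));tray('scene_6.npz')
E
```

```text
t 16.5 p [ 0.643  -0.1552  0.181 ] yaw_y 116.23 w 0.0435 gf 22.232025784906 F [-5.6  2.7 13. ] q6 -2.43
roll 0.7195 then shift -0.0009 0.0005 0.003
scene_6.npz white in tray 58 [0.062 0.019]
```

```bash
cat > ang.py <<'E'
from look import *
def ang(f,ctr=None,yaw=np.radians(-13),dz=-.042):
    c=np.array([.6391,-.1538,.1922]);B=axes(yaw);W,p=cloud(f);Q=(W-c)@B
    r=np.hypot(Q[...,0],Q[...,1]);h=cv2.cvtColor(p,cv2.COLOR_RGB2HSV)
    m=(r>.032)&(r<.07)&(abs(Q[...,2]-dz)<.006)&(p[...,2].astype(int)>p[...,0].astype(int)-5)
    a=np.degrees(np.arctan2(Q[...,1],Q[...,0]))[m]
    sel=[x for x in a]
    e=np.exp(4j*np.radians(a)).mean();H=np.histogram(a,np.arange(-180,181,15))[0]
    print(f,m.sum(),'mod90 angle',round(np.degrees(np.angle(e))/4,1),'conc',round(abs(e),2),H.tolist(),'z',np.median(Q[m][:,2]).round(4))
E
python3 - <<'E'
from ang import *
for f in('scene0.npz','top0.npz','wrist_3.npz','s2.npz','scene_4.npz','scene_5.npz','scene_6.npz'):
    ang(f)
E
```

```text
scene0.npz 146 mod90 angle 41.1 conc 0.83 [0, 1, 22, 10, 1, 0, 2, 2, 25, 10, 1, 1, 0, 4, 24, 7, 0, 0, 0, 0, 23, 11, 1, 1] z -0.0418
top0.npz 61 mod90 angle 41.8 conc 0.72 [0, 0, 2, 2, 0, 1, 0, 0, 2, 2, 1, 1, 1, 0, 19, 6, 2, 1, 0, 2, 17, 2, 0, 0] z -0.0418
wrist_3.npz 1360 mod90 angle 41.9 conc 0.68 [0, 0, 207, 120, 20, 23, 25, 24, 194, 77, 26, 21, 20, 21, 103, 77, 19, 16, 19, 17, 243, 88, 0, 0] z -0.0414
s2.npz 148 mod90 angle 41.5 conc 0.83 [1, 1, 20, 13, 1, 0, 1, 1, 26, 11, 1, 1, 1, 2, 25, 7, 0, 0, 0, 0, 25, 10, 1, 0] z -0.0418
scene_4.npz 112 mod90 angle -29.8 conc 0.84 [1, 0, 0, 18, 20, 2, 0, 2, 0, 17, 16, 0, 1, 1, 0, 0, 1, 0, 0, 0, 0, 17, 15, 1] z -0.0414
scene_5.npz 120 mod90 angle -20.6 conc 0.83 [1, 1, 0, 1, 24, 8, 3, 2, 0, 2, 27, 6, 0, 0, 0, 0, 10, 0, 0, 0, 0, 3, 28, 4] z -0.0414
scene_6.npz 116 mod90 angle -17.6 conc 0.81 [1, 1, 2, 2, 18, 15, 1, 1, 2, 2, 22, 10, 0, 0, 0, 0, 5, 0, 0, 0, 0, 1, 21, 12] z -0.0415
```

{"api": "arm_command", "payload": {"deltas": [0.1,0,0,0,0,0.2,0,0,0,0,0.3,0,0,-0.02,0,0,0,0,-0.04,0.16,-1,0,0,0,0.16,-1,0,0,0,0.16,-1,0,0,0,0.16,-1,0,0,0,0.02,-1,0.02,0.03,0,0,-1,0,0,0,0]}}

```text
time: 17.8
position: [0.629, -0.1195, 0.238]
tool_rot: [0.099, 0.995, 0.0, -0.001]
ft_force: [1.3, -0.8, -0.1]
grip_width: 0.0022
grip_force: 0.0
```

```bash
python3 - <<'E'
from ang import *
plan((.6234,-.1153,.23,77),(.6234,-.1153,.164,77));look('7',('scene',));ang('scene_7.npz')
from sp import tray
tray('scene_7.npz')
E
```

```text
t 17.8 p [ 0.629  -0.1195  0.238 ] yaw_y 78.67 w 0.0022 gf 0.0 F [ 1.3 -0.8 -0.1] q6 -1.74
roll 0.0292 then shift 0.0064 0.0029 0.008
roll -0.0 then shift 0.0 0.0 0.066
scene_7.npz 122 mod90 angle -16.8 conc 0.81 [1, 1, 1, 3, 20, 15, 4, 1, 0, 1, 21, 13, 0, 1, 0, 0, 6, 0, 0, 0, 0, 1, 17, 16] z -0.042
scene_7.npz white in tray 59 [0.061 0.02 ]
```

{"api": "arm_command", "payload": {"deltas": [-1,0.006,0.003,0.008,0.029,-1,0,0,0.033,0,-1,0,0,0.033,0,-1,0,-0.003,0,0,-1,0,-0.002,0,0,-1,0,-0.002,0,0,-1,0,-0.002,0,0,-1,0,-0.002,0,0,-1,0,-0.002,0,0,-1,0,-0.001,0,0,-1,0,0,0,0]}}

```text
time: 19.23
position: [0.6219, -0.1267, 0.1651]
tool_rot: [0.115, 0.993, 0.003, 0.0]
ft_force: [1.5, 9.6, -0.1]
grip_width: 0.0006
grip_force: 4.1
```

```bash
python3 - <<'E'
from ang import *
plan((.6234,-.1153,.164,77));look('8',('scene',));ang('scene_8.npz')
from sp import tray
tray('scene_8.npz')
E
```

```text
t 19.23 p [ 0.6219 -0.1267  0.1651] yaw_y 76.77 w 0.0006 gf 4.0645836386829615 F [ 1.5  9.6 -0.1] q6 -1.72
roll -0.004 then shift 0.0011 0.0115 0.0011
scene_8.npz 116 mod90 angle -10.4 conc 0.79 [1, 1, 1, 3, 8, 26, 2, 2, 1, 1, 7, 27, 1, 1, 0, 0, 0, 0, 0, 0, 0, 0, 7, 27] z -0.0414
scene_8.npz white in tray 36 [0.06  0.014]
```

{"api": "arm_command", "payload": {"deltas": [-1,0,-0.001,0,0,-1,0,-0.001,0,0,-1,0,-0.001,0,0,-1,0,0,0,0,-1,0,0,0,0,-1,0,0,0,0]}}

```text
time: 20.02
position: [0.6195, -0.1295, 0.1642]
tool_rot: [0.115, 0.993, 0.003, -0.002]
ft_force: [-0.6, 9.4, -0.8]
grip_width: -0.0001
grip_force: 3.8
```

```bash
python3 - <<'E'
from ang import *
plan((.6234,-.1153,.164,77));look('9',('scene',));ang('scene_9.npz')
from sp import tray
tray('scene_9.npz')
E
```

```text
t 20.02 p [ 0.6195 -0.1295  0.1642] yaw_y 76.78 w -0.0001 gf 3.837620308622718 F [-0.6  9.4 -0.8] q6 -1.73
roll -0.0038 then shift -0.0006 0.0147 0.0002
scene_9.npz 110 mod90 angle 0.6 conc 0.81 [18, 1, 1, 1, 2, 15, 16, 3, 0, 0, 2, 17, 15, 3, 0, 0, 0, 0, 0, 0, 0, 0, 1, 15] z -0.0413
scene_9.npz white in tray 159 [0.019 0.032]
```

The first spool is in the tray (white at tray x=19, y=32 mm) and the drum is at about 45°. Continuing to push towards 90°.

{"api": "arm_command", "payload": {"deltas": [-1,0,-0.001,0,0,-1,0,-0.001,0,0,-1,0,-0.001,0,0,-1,0,-0.001,0,0,-1,0,-0.001,0,0,-1,0,-0.001,0,0,-1,0,-0.001,0,0,-1,0,-0.001,0,0,-1,0,0,0,0]}}

```text
time: 21.2
position: [0.6154, -0.137, 0.1633]
tool_rot: [0.115, 0.993, 0.004, -0.005]
ft_force: [-4.5, 9.3, -2.2]
grip_width: 0.0005
grip_force: 3.9
```

```bash
python3 - <<'E'
from ang import *
plan((.6234,-.1153,.164,77));look('10',('scene',));ang('scene_10.npz')
from sp import tray
tray('scene_10.npz')
E
```

```text
t 21.2 p [ 0.6154 -0.137   0.1633] yaw_y 76.79 w 0.0005 gf 3.929007053375244 F [-4.5  9.3 -2.2] q6 -1.74
roll -0.0037 then shift -0.0029 0.0229 -0.0007
scene_10.npz 79 mod90 angle 20.1 conc 0.78 [2, 23, 5, 1, 1, 1, 4, 27, 3, 0, 1, 2, 2, 5, 0, 0, 0, 0, 0, 0, 0, 1, 0, 1] z -0.041
scene_10.npz white in tray 154 [0.002 0.024]
```

{"api": "arm_command", "payload": {"deltas": [-1,0,-0.001,0,0,-1,0,-0.0015,0,0,-1,0,-0.0015,0,0,-1,0,-0.0015,0,0,-1,0,-0.0015,0,0,-1,0,-0.001,0,0,-1,0,0,0,0]}}

```text
time: 22.12
position: [0.6132, -0.1453, 0.1636]
tool_rot: [0.115, 0.993, 0.003, -0.005]
ft_force: [-5.1, 7.5, -0.1]
grip_width: 0.0004
grip_force: 3.7
```

```bash
python3 - <<'E'
from ang import *
plan((.6234,-.1153,.164,77));look('11',('scene',));ang('scene_11.npz')
from sp import tray
tray('scene_11.npz')
E
```

```text
t 22.12 p [ 0.6132 -0.1453  0.1636] yaw_y 76.79 w 0.0004 gf 3.7341060308972374 F [-5.1  7.5 -0.1] q6 -1.75
roll -0.0036 then shift -0.0032 0.0315 -0.0004
scene_11.npz 78 mod90 angle 38.0 conc 0.76 [1, 5, 25, 4, 3, 1, 1, 2, 27, 2, 0, 0, 0, 0, 0, 0, 0, 0, 0, 0, 5, 1, 1, 0] z -0.0409
scene_11.npz white in tray 157 [0.003 0.025]
```

{"api": "arm_command", "payload": {"deltas": [-1,0.012,0.003,0,0,-1,0,0.02,0,0,-1,0,0.02,0,0,-1,-0.012,0,0,0,-1,-0.01,0,0,0,-1,0,-0.003,0,0,-1,0,-0.002,0,0,-1,0,-0.002,0,0,-1,0,-0.002,0,0,-1,0,-0.002,0,0,-1,0,-0.001,0,0,-1,0,0,0,0]}}

```text
time: 23.68
position: [0.6345, -0.1188, 0.1645]
tool_rot: [0.115, 0.993, 0.002, 0.0]
ft_force: [1.3, 6.2, 0.6]
grip_width: 0.0005
grip_force: 3.5
```

```bash
python3 - <<'E'
from ang import *
plan((.6234,-.1153,.164,77));look('12',('scene',));ang('scene_12.npz')
from sp import tray
tray('scene_12.npz')
E
```

```text
t 23.68 p [ 0.6345 -0.1188  0.1645] yaw_y 76.75 w 0.0005 gf 3.4539830521680415 F [1.3 6.2 0.6] q6 -1.7
roll -0.0043 then shift 0.0116 0.0009 0.0005
scene_12.npz 117 mod90 angle 36.3 conc 0.81 [0, 4, 28, 1, 2, 1, 2, 2, 30, 1, 1, 0, 1, 5, 7, 0, 0, 0, 0, 1, 28, 1, 1, 1] z -0.0414
scene_12.npz white in tray 155 [0.003 0.024]
```

{"api": "arm_command", "payload": {"deltas": [-1,0,-0.001,0,0,-1,0,-0.001,0,0,-1,0,-0.001,0,0,-1,0,-0.001,0,0,-1,0,-0.001,0,0,-1,0,-0.001,0,0,-1,0,-0.001,0,0,-1,0,-0.001,0,0,-1,0,0,0,0]}}

```text
time: 24.85
position: [0.6314, -0.1204, 0.163]
tool_rot: [0.115, 0.993, 0.007, -0.002]
ft_force: [2.6, 19.1, -2.5]
grip_width: 0.0003
grip_force: 9.1
```

```bash
python3 - <<'E'
from ang import *
plan((.6234,-.1153,.164,77));look('13',('scene',));ang('scene_13.npz')
from sp import tray
tray('scene_13.npz')
E
```

```text
t 24.85 p [ 0.6314 -0.1204  0.163 ] yaw_y 76.76 w 0.0003 gf 9.112921757041477 F [ 2.6 19.1 -2.5] q6 -1.71
roll -0.0042 then shift 0.009 0.0032 -0.001
scene_13.npz 114 mod90 angle 44.1 conc 0.83 [1, 4, 12, 17, 1, 1, 0, 1, 18, 18, 0, 0, 1, 2, 4, 1, 0, 0, 0, 0, 17, 15, 1, 0] z -0.0417
scene_13.npz white in tray 156 [0.003 0.024]
```

{"api": "arm_command", "payload": {"deltas": [-1,0,0.005,0,0,-1,0,0.006,0,0,-1,0.011,0,0,0,-1,0,0,0,0,-1,0,-0.002,0,0,-1,0,-0.002,0,0,-1,0,-0.001,0,0,-1,0,-0.001,0,0,-1,0,-0.001,0,0,-1,0,-0.001,0,0,-1,0,-0.001,0,0,-1,0,0,0,0]}}

```text
time: 26.4
position: [0.621, -0.1211, 0.1636]
tool_rot: [0.115, 0.993, 0.003, -0.002]
ft_force: [0.0, 9.2, -0.6]
grip_width: 0.0004
grip_force: 4.3
```

```bash
python3 - <<'E'
from ang import *
plan((.6234,-.1153,.164,77));look('14',('scene',));ang('scene_14.npz')
from sp import tray
tray('scene_14.npz')
E
```

```text
t 26.4 p [ 0.621  -0.1211  0.1636] yaw_y 76.75 w 0.0004 gf 4.344703482929617 F [ 0.   9.2 -0.6] q6 -1.71
roll -0.0044 then shift -0.001 0.0062 -0.0004
scene_14.npz 115 mod90 angle -37.6 conc 0.79 [1, 1, 3, 30, 5, 0, 1, 0, 2, 25, 6, 0, 1, 1, 4, 0, 0, 0, 0, 0, 6, 24, 4, 1] z -0.0413
scene_14.npz white in tray 154 [0.002 0.024]
```

{"api": "arm_command", "payload": {"deltas": [-1,0,-0.001,0,0,-1,0,-0.001,0,0,-1,0,-0.001,0,0,-1,0,-0.001,0,0,-1,0,-0.001,0,0,-1,0,-0.001,0,0,-1,0,0,0,0,-1,0,0,0,0]}}

```text
time: 27.45
position: [0.617, -0.1257, 0.162]
tool_rot: [0.115, 0.993, 0.004, -0.005]
ft_force: [-2.4, 10.1, -3.7]
grip_width: 0.0004
grip_force: 5.1
```

```bash
python3 - <<'E'
from ang import *
plan((.6234,-.1153,.164,77));look('15',('scene',));ang('scene_15.npz')
from sp import tray
tray('scene_15.npz')
E
```

```text
t 27.45 p [ 0.617  -0.1257  0.162 ] yaw_y 76.75 w 0.0004 gf 5.098352723289281 F [-2.4 10.1 -3.7] q6 -1.72
roll -0.0044 then shift -0.0039 0.0116 -0.002
scene_15.npz 112 mod90 angle -23.5 conc 0.76 [1, 0, 1, 3, 30, 2, 2, 3, 1, 5, 26, 0, 0, 1, 1, 0, 0, 0, 0, 0, 0, 5, 29, 2] z -0.0415
scene_15.npz white in tray 153 [0.001 0.024]
```

{"api": "arm_command", "payload": {"deltas": [-1,0,-0.001,0,0,-1,0,-0.001,0,0,-1,0,-0.001,0,0,-1,0,-0.001,0,0,-1,0,-0.001,0,0,-1,0,0,0,0,-1,0,0,0,0,-1,0,0,0,0]}}

```text
time: 28.5
position: [0.6142, -0.1304, 0.1611]
tool_rot: [0.115, 0.993, 0.004, -0.007]
ft_force: [-4.3, 9.1, -5.4]
grip_width: 0.0006
grip_force: 5.1
```

```bash
python3 - <<'E'
from ang import *
plan((.6234,-.1153,.164,77));look('16',('scene',));ang('scene_16.npz')
from sp import tray
tray('scene_16.npz')
E
```

```text
t 28.5 p [ 0.6142 -0.1304  0.1611] yaw_y 76.75 w 0.0006 gf 5.110727548599243 F [-4.3  9.1 -5.4] q6 -1.73
roll -0.0043 then shift -0.0056 0.0168 -0.0029
scene_16.npz 118 mod90 angle -11.2 conc 0.79 [1, 1, 1, 2, 6, 27, 2, 2, 2, 0, 14, 23, 0, 0, 0, 0, 0, 0, 0, 0, 0, 0, 11, 26] z -0.0416
scene_16.npz white in tray 148 [-0.001  0.024]
```

θ is about 124°; a few mm more.

{"api": "arm_command", "payload": {"deltas": [-1,0,-0.001,0,0,-1,0,-0.001,0,0,-1,0,-0.001,0,0,-1,0,0,0,0,-1,0,0,0,0,-1,0,0,0,0,-1,0,0,0,0]}}

```text
time: 29.42
position: [0.6128, -0.1335, 0.1608]
tool_rot: [0.115, 0.993, 0.004, -0.008]
ft_force: [-5.3, 7.3, -5.5]
grip_width: 0.0003
grip_force: 5.0
```

```bash
python3 - <<'E'
from ang import *
plan((.6234,-.1153,.164,77));look('17',('scene',));ang('scene_17.npz')
from sp import tray
tray('scene_17.npz')
E
```

```text
t 29.43 p [ 0.6128 -0.1335  0.1608] yaw_y 76.76 w 0.0003 gf 4.969978602603078 F [-5.3  7.3 -5.5] q6 -1.74
roll -0.0043 then shift -0.0062 0.0202 -0.0032
scene_17.npz 113 mod90 angle -3.5 conc 0.8 [11, 2, 2, 2, 0, 23, 11, 1, 1, 0, 3, 23, 8, 0, 0, 0, 0, 0, 0, 0, 0, 1, 1, 24] z -0.0415
scene_17.npz white in tray 148 [-0.001  0.025]
```

{"api": "arm_command", "payload": {"deltas": [-1,0,-0.001,0,0,-1,0,-0.0005,0,0,-1,0,0,0,0,-1,0,0,0,0,-1,0,0,0,0,-1,0,0,0,0,-1,0,0,0,0,-1,0,0,0,0]}}

```text
time: 30.48
position: [0.6122, -0.1352, 0.1607]
tool_rot: [0.115, 0.993, 0.004, -0.008]
ft_force: [-5.4, 7.8, -5.8]
grip_width: 0.0003
grip_force: 4.9
```

```bash
python3 - <<'E'
from ang import *
plan((.6234,-.1153,.164,77));look('18',('scene',));ang('scene_18.npz')
from sp import tray
tray('scene_18.npz')
p=np.load('scene_18.npz')['p'];cv2.imwrite('pics/s18.png',cv2.resize(p[140:240,200:320],None,fx=6,fy=6,interpolation=cv2.INTER_CUBIC)[:,:,::-1])
E
```

```text
t 30.48 p [ 0.6122 -0.1352  0.1607] yaw_y 76.75 w 0.0003 gf 4.89698002114892 F [-5.4  7.8 -5.8] q6 -1.74
roll -0.0044 then shift -0.0064 0.0219 -0.0033
scene_18.npz 109 mod90 angle -0.1 conc 0.82 [22, 2, 1, 3, 1, 15, 16, 1, 1, 0, 2, 18, 14, 0, 0, 0, 0, 0, 0, 0, 0, 0, 1, 12] z -0.0416
scene_18.npz white in tray 150 [0.002 0.025]
```

View pics/s18.png

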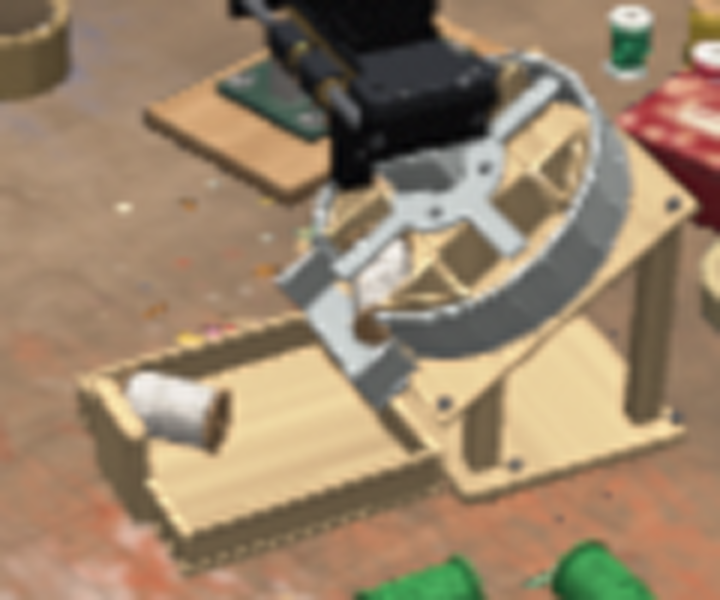

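The first spool lies in the tray (crop (180,410)). The second is at the opening, slightly cocked, with one end already in the chute (370,325), so I'll turn a little further.

{"api": "arm_command", "payload": {"deltas": [-1,0,-0.001,0,0,-1,0,-0.001,0,0,-1,0,0,0,0,-1,0,0,0,0,-1,0,0,0,0,-1,0,0,0,0]}}

```text
time: 31.28
position: [0.6116, -0.1374, 0.1607]
tool_rot: [0.115, 0.993, 0.004, -0.009]
ft_force: [-6.6, 7.5, -5.3]
grip_width: 0.0006
grip_force: 4.8
```

```bash
cat >> sp.py <<'E'
def whites(f):
    W,p=cloud(f);h=cv2.cvtColor(p,cv2.COLOR_RGB2HSV)
    m=((h[...,1]<50)&(h[...,2]>165)&(np.hypot(W[...,0]-.6,W[...,1]+.15)<.2)).astype(np.uint8)
    n,l,s,c=cv2.connectedComponentsWithStats(m)
    for i in range(1,n):
        if s[i,4]>12: print('  white',s[i,4],c[i].round(0),np.nanmedian(W[l==i],0).round(3))
E
python3 - <<'E'
from ang import *
plan((.6234,-.1153,.164,77));look('19',('scene',));ang('scene_19.npz')
from sp import *
for k in(9,18,19): tray(f'scene_{k}.npz');whites(f'scene_{k}.npz')
E
```

```text
t 31.27 p [ 0.6116 -0.1374  0.1607] yaw_y 76.76 w 0.0006 gf 4.789401730522513 F [-6.6  7.5 -5.3] q6 -1.74
roll -0.0042 then shift -0.0065 0.0242 -0.0033
scene_19.npz 105 mod90 angle 3.7 conc 0.81 [22, 3, 0, 1, 2, 5, 27, 3, 0, 1, 1, 8, 20, 0, 0, 0, 0, 0, 0, 0, 0, 1, 2, 9] z -0.0415
scene_9.npz white in tray 159 [0.019 0.032]
  white 45 [296. 160.] [ 0.722 -0.213  0.197]
  white 300 [279. 169.] [ 0.663 -0.173  0.163]
  white 24 [268. 165.] [ 0.632 -0.164  0.189]
  white 20 [290. 181.] [ 0.664 -0.245  0.153]
  white 94 [257. 195.] [ 0.614 -0.132  0.058]
  white 91 [235. 199.] [ 0.542 -0.096  0.051]
scene_18.npz white in tray 150 [0.002 0.025]
  white 44 [296. 160.] [ 0.721 -0.212  0.199]
  white 371 [270. 178.] [ 0.64  -0.161  0.141]
  white 20 [290. 181.] [ 0.666 -0.244  0.153]
  white 90 [228. 206.] [ 0.506 -0.102  0.043]
scene_19.npz white in tray 154 [0.001 0.024]
  white 43 [296. 160.] [ 0.722 -0.211  0.198]
  white 27 [287. 156.] [ 0.711 -0.165  0.192]
  white 263 [272. 177.] [ 0.645 -0.168  0.145]
  white 23 [288. 182.] [ 0.655 -0.243  0.148]
  white 84 [257. 195.] [ 0.611 -0.127  0.058]
  white 92 [228. 206.] [ 0.507 -0.101  0.043]
```

```bash
python3 - <<'E'
import numpy as np,cv2
t=[cv2.resize(np.load(f'scene_{k}.npz')['p'][165:210,240:290],None,fx=8,fy=8,interpolation=cv2.INTER_CUBIC) for k in(18,19)]
cv2.imwrite('pics/m.png',np.hstack(t)[:,:800,::-1])
E
```

```text
(no output)
```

View pics/m.png

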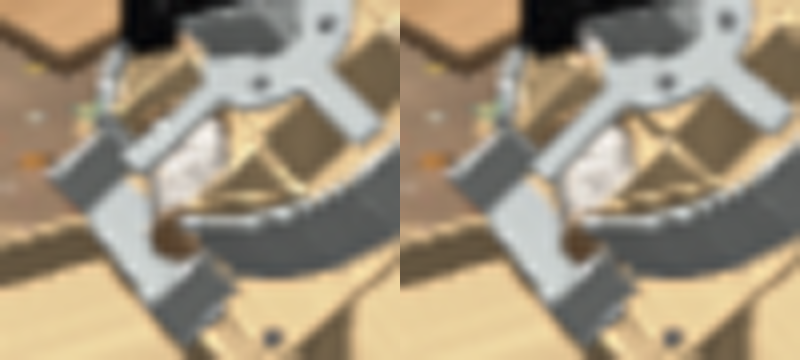

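The second spool is cocked, its end resting by the opening's right edge (left tile (175,240), right tile (580,240)). Going on could jam it, so I'll ease the drum back a little clockwise from the other side of the boss.

{"api": "arm_command", "payload": {"deltas": [-1,0,0.003,0,0,-1,0.016,0,0,0,-1,0,-0.022,0,0,-1,0,-0.022,0,0,-1,-0.014,0,0,0,-1,0,0.003,0,0,-1,0,0.002,0,0,-1,0,0.002,0,0,-1,0,0.001,0,0,-1,0,0.001,0,0,-1,0,0,0,0]}}

```text
time: 32.7
position: [0.6088, -0.1723, 0.1646]
tool_rot: [0.115, 0.993, -0.0, -0.0]
ft_force: [0.0, 0.3, -0.1]
grip_width: 0.0003
grip_force: 0.0
```

```bash
python3 - <<'E'
from ang import *
plan((.6234,-.1153,.164,77));look('20',('scene',));ang('scene_20.npz')
from sp import *
for k in(20,): tray(f'scene_{k}.npz');whites(f'scene_{k}.npz')
E
```

```text
t 32.7 p [ 0.6088 -0.1723  0.1646] yaw_y 76.79 w 0.0003 gf 0.0 F [ 0.   0.3 -0.1] q6 -1.79
roll -0.0037 then shift -0.0014 0.0588 0.0006
scene_20.npz 74 mod90 angle 6.3 conc 0.74 [23, 3, 2, 2, 2, 5, 25, 4, 1, 0, 0, 0, 0, 0, 0, 0, 0, 0, 0, 0, 0, 0, 0, 7] z -0.0411
scene_20.npz white in tray 154 [0.002 0.024]
  white 43 [296. 160.] [ 0.726 -0.208  0.199]
  white 213 [271. 180.] [ 0.637 -0.168  0.139]
  white 22 [288. 182.] [ 0.654 -0.243  0.15 ]
  white 82 [257. 194.] [ 0.611 -0.129  0.058]
  white 92 [228. 206.] [ 0.506 -0.102  0.043]
```

{"api": "arm_command", "payload": {"deltas": [-1,0,0.002,0,0,-1,0,0.001,0,0,-1,0,0.001,0,0,-1,0,0.001,0,0,-1,0,0.001,0,0,-1,0,0.001,0,0,-1,0,0.001,0,0,-1,0,0,0,0,-1,0,0,0,0]}}

```text
time: 33.88
position: [0.6106, -0.165, 0.1646]
tool_rot: [0.115, 0.993, -0.0, -0.0]
ft_force: [-0.5, -2.1, 0.3]
grip_width: 0.0005
grip_force: 0.8
```

```bash
python3 - <<'E'
from ang import *
plan((.6234,-.1153,.164,77));look('21',('scene',));ang('scene_21.npz')
from sp import *
for k in(21,): tray(f'scene_{k}.npz');whites(f'scene_{k}.npz')
E
```

```text
t 33.88 p [ 0.6106 -0.165   0.1646] yaw_y 76.77 w 0.0005 gf 0.7517935009673238 F [-0.5 -2.1  0.3] q6 -1.78
roll -0.004 then shift -0.0013 0.0513 0.0006
scene_21.npz 76 mod90 angle 5.3 conc 0.81 [28, 1, 0, 1, 2, 5, 29, 2, 2, 0, 0, 0, 1, 0, 0, 0, 0, 0, 0, 0, 0, 0, 1, 4] z -0.0412
scene_21.npz white in tray 156 [0.003 0.025]
  white 44 [296. 160.] [ 0.724 -0.209  0.198]
  white 229 [271. 179.] [ 0.641 -0.168  0.141]
  white 23 [288. 182.] [ 0.653 -0.243  0.15 ]
  white 84 [257. 195.] [ 0.612 -0.128  0.057]
  white 92 [228. 206.] [ 0.506 -0.101  0.043]
```

Contact has just begun; continuing 6 mm.

{"api": "arm_command", "payload": {"deltas": [-1,0,0.001,0,0,-1,0,0.001,0,0,-1,0,0.001,0,0,-1,0,0.001,0,0,-1,0,0.001,0,0,-1,0,0.001,0,0,-1,0,0.001,0,0,-1,0,0,0,0,-1,0,0,0,0]}}

```text
time: 35.05
position: [0.6104, -0.1602, 0.164]
tool_rot: [0.115, 0.993, -0.002, -0.002]
ft_force: [-4.6, -7.9, -0.8]
grip_width: 0.0001
grip_force: 3.5
```

```bash
python3 - <<'E'
from ang import *
plan((.6234,-.1153,.164,77));look('22',('scene','top'));ang('scene_22.npz')
from sp import *
for k in('scene_22','top_22'): tray(f'{k}.npz');whites(f'{k}.npz')
E
```

```text
t 35.05 p [ 0.6104 -0.1602  0.164 ] yaw_y 76.79 w 0.0001 gf 3.513238113373518 F [-4.6 -7.9 -0.8] q6 -1.77
roll -0.0037 then shift -0.0026 0.0467 0.0
scene_22.npz 91 mod90 angle -3.6 conc 0.76 [7, 1, 1, 2, 1, 22, 11, 2, 2, 1, 0, 12, 0, 0, 0, 0, 0, 0, 0, 0, 0, 0, 0, 29] z -0.0418
scene_22.npz white in tray 247 [0.004 0.027]
  white 47 [296. 161.] [ 0.72  -0.216  0.196]
  white 15 [290. 156.] [ 0.717 -0.177  0.199]
  white 168 [273. 176.] [ 0.647 -0.176  0.152]
  white 23 [286. 184.] [ 0.646 -0.241  0.144]
  white 95 [257. 195.] [ 0.613 -0.132  0.059]
  white 87 [240. 200.] [ 0.559 -0.106  0.043]
  white 92 [228. 205.] [ 0.507 -0.101  0.043]
top_22.npz white in tray 151 [-0.008  0.017]
  white 75 [273. 153.] [ 0.745 -0.185  0.192]
  white 41 [258. 157.] [ 0.61  -0.154  0.508]
  white 52 [260. 193.] [ 0.601 -0.174  0.057]
  white 14 [245. 200.] [ 0.556 -0.123  0.037]
  white 91 [237. 209.] [ 0.511 -0.099  0.043]
```

Backing off freed it: two spools are now in the tray, at (0.507,-0.101) and (0.559,-0.106), both with tops at z=0.043. Retreating.

{"api": "arm_command", "payload": {"deltas": [-1,0,-0.006,0,0,-1,0.006,-0.005,0,0,-1,0,0,-0.04,0,-1,0,0,-0.05,0,-1,0,0,-0.05,0,-1,0,0,0,0,-1,0,0,0,0]}}

```text
time: 36.02
position: [0.6034, -0.1666, 0.3041]
tool_rot: [0.115, 0.993, 0.0, -0.0]
ft_force: [-0.6, 1.2, -0.8]
grip_width: 0.0007
grip_force: 0.0
```

```bash
python3 - <<'E'
from ang import *
plan((.6,-.15,.3,77));look('23',('scene','top'));ang('scene_23.npz')
from sp import *
for k in('scene_23','top_23'): tray(f'{k}.npz');whites(f'{k}.npz')
W,p=cloud('scene_23.npz');yaw=np.radians(-12);X=W[...,:2]@np.array([[np.cos(yaw),-np.sin(yaw)],[np.sin(yaw),np.cos(yaw)]])
m=(np.abs(W[...,2]-.033)<.004)&(abs(X[...,0]-.56)<.1)&(abs(X[...,1]+.0195)<.1);q=X[m];print('rim x',np.percentile(q[:,0],[2,98]).round(3),'y',np.percentile(q[:,1],[2,98]).round(3))
E
```

```text
t 36.02 p [ 0.6034 -0.1666  0.3041] yaw_y 76.79 w 0.0007 gf 0.0 F [-0.6  1.2 -0.8] q6 -1.79
roll -0.0037 then shift 0.007 0.0154 0.0041
scene_23.npz 111 mod90 angle -4.2 conc 0.82 [11, 2, 2, 0, 2, 24, 9, 1, 1, 0, 1, 27, 5, 0, 0, 0, 0, 1, 0, 0, 0, 1, 1, 23] z -0.0409
scene_23.npz white in tray 247 [0.004 0.027]
  white 47 [296. 161.] [ 0.722 -0.214  0.196]
  white 247 [276. 171.] [ 0.652 -0.172  0.158]
  white 89 [268. 161.] [ 0.644 -0.154  0.191]
  white 16 [289. 182.] [ 0.658 -0.243  0.15 ]
  white 93 [257. 195.] [ 0.613 -0.132  0.059]
  white 86 [240. 201.] [ 0.558 -0.107  0.042]
  white 92 [228. 206.] [ 0.506 -0.102  0.043]
top_23.npz white in tray 186 [-0.001  0.018]
  white 47 [261. 146.] [ 0.598 -0.168  0.646]
  white 38 [247. 163.] [ 0.684 -0.095  0.156]
  white 77 [259. 192.] [ 0.603 -0.168  0.058]
  white 49 [243. 199.] [ 0.557 -0.116  0.039]
  white 91 [237. 209.] [ 0.51  -0.099  0.042]
rim x [0.473 0.641] y [-0.1    0.058]
```

Both spools are at rest in the tray, the third is still in the drum at (0.684,-0.095,0.156), the tray is unmoved and the robot is clear.

```bash
python3 -c "
from rig import order;print(order.hand_in())"
```

```text
the job is handed in; nothing more can be done
None
```

I handed the job in at about 36 s; no verdict came back. The tray stands flat under the lip with the first and second spools in it, and the third spool is still in the drum. The second spool stuck at the opening, so I turned the drum back about 8° to free it.

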